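# Twist-lock the grinding cup onto the spice mill

### The job

Pick up the grinding cup by its black wing grip, set it into the collar of the spice mill's motor base, push it down against the spring and turn it clockwise until it stops, then let it rise into its catch and let go, so that it stays locked down and upright. Work gently: feel for the slots and never ram the cup into the collar or wrench it against its stop. Leave everything else on the table where it is.

Things in the scene. Friction and masses are not known exactly. Their poses are not given: they have to be found in the camera images.
- cup_grip (a point): middle of the black wing grip of the steel grinding cup (240-360 g, 105 mm tall), on the cup's axis, 85 mm above its foot. The wing is a bar 60 mm long along the cup's x, 22 mm wide along its y, 63 to 105 mm above the foot. The round body below it is 68 mm wide (its lowest 6 mm taper to 56 mm). A half turn of the cup makes no difference.
- cup_foot (a point): centre of the cup's underside, z up the cup's axis. Two brass lugs stick out on the cup's +x and -x sides, in line with the wing, a red stripe above each: 12 mm wide, reaching 39.5 mm from the axis, 7 to 13 mm above the foot.
- base: white motor base of the spice mill, fixed to the table; origin at its underside; 170 mm along x, 150 mm along y, housing 70 mm high. On it stands the aluminium bayonet collar, 104 mm across, top 105 mm above the table, bore 72 mm. Its two opposite entry slots are 15.5 mm wide, 42 mm deep from the axis, a red mark on the rim outside each. Contact over 60 N harms it.
- mouth (a point): centre of the collar's open top, z up. The line of the slots lies anywhere within 0.3 rad, either way, of the x axis reported here; that angle is NOT reported: see the red marks or feel for it. Cup with lugs resting on the rim: grip point 78 mm above the mouth. Lugs in the slots: it sinks to 75 mm (foot on the spring plate) and can be pushed on down.
- catch (a point): where the grip point is when the cup is locked: on the axis, 67 mm above the mouth. To lock: push the grip point to about 62 mm above the mouth (the lugs pass under the lip below 64; 59 is bottom), turn clockwise seen from above 0.75 to 0.88 rad to a hard stop (the other way is blocked at once), then let it rise into the catch, where it cannot turn back. Up to 0.08 rad short of the stop it catches too.
- plate (a joint): the sprung plate inside the collar that the cup's foot pushes down, m: 0 up, 0.016 bottom, about 0.008 with the cup locked. It pushes up with 3.6 N at first and 0.6 N more per mm (13 N at the bottom); it lifts an unlocked cup back to 75 mm.
- spice_jar: small glass spice jar, 44 mm diameter, 85 mm tall; origin at its underside
- deli_tub: white deli tub, 90 mm diameter, 70 mm tall; origin at its underside
- scraper: steel bench scraper lying on the white board, about 115 x 90 mm; origin at its underside
- spoon: steel spoon lying on the table; origin at its underside
- salt_bowl: white salt bowl, 100 mm diameter, 45 mm tall; origin at its underside
Not all that is in view belongs to the job. What is meant by the part that bears cup_grip is not pink or turquoise, and is the larger of those in its own colour.

How it is judged:
By the outcome, as a careful person would: the job done as asked, in the order asked, and still so for the second after the job is handed in, with the robot touching nothing.
It also fails if it takes over 72 s, if anything falls off the work surface, if the arm or the gripper's body presses on something with over 40 N, if the wrist force passes 120 N, or if a joint passes its speed limit or range.

### The arm

A 7-joint arm with a two-finger parallel gripper is mounted at the origin on the work surface. World frame = base frame: x ahead of the robot, y to its left, z up, the work surface at z = 0. Lengths are in m, angles in rad, forces in N, time in s.
With the tool pointing down it reaches from about 0.4 to 0.85 m from the base axis. Payload 10.4 kg.
Tool frame: the origin (TCP) lies at the very end of the fingers, on their centre line; the grasp point (between the pads) lies 19 mm behind it; z points along the fingers, y is the line along which they close (so a half turn about z gives the same grasp; the last joint's range is limited). The gripper opens to 85 mm and grips with 20 to 120 N. Pads are 22 mm wide; open, the fingers measure 114 mm over their backs; the gripper's body (76 mm by 85 mm) begins 54 mm behind the grasp point. The pads swing forward as they close: fully open they stand 13 mm farther back than shut.
Start: joints at [-1.238, 0.332, -0.065, 1.46, 0.022, 1.35, -0.088], TCP at [0.218, 0.586, 0.203] pointing down, gripper open.
Joint ranges: [-2.6, 2.6], [-0.5, 2.12], [-1.47, 1.34], [0.16, 2.42], [-1.27, 4.41], [0.06, 2.06], [-2.6, 2.6]. Speed limits (rad/s): [2.22, 2.22, 2.79, 2.79, 3.14, 3.14, 3.14].

### API

Orientations are given as a rotation vector (axis times angle).
In Python, from plant import observe, get_image, close_job gives the robot as it stands.
- The arm moves only by the shell command python3 -m creep 'ROWS' [FORCE]. ROWS is text: rows parted by semicolons, each of 5 numbers parted by spaces: the shift along the tool's x, y, z in mm, then the turn about the tool's z in degrees, then the finger opening in mm, from 0 to 85.4. In form: x y z spin grip; .... A call has 1 to 8 rows; each row is the pose to reach, as a shift and turn from the pose commanded when the call began, along the tool's axes at that moment; what a row does not reach only later rows make up. A row lasts 1/8 s, in which the tool goes at most 62.5 mm and 10.7 degrees, less where a joint would pass 70% of its speed; a pose out of reach is approached as far as the arm can. A call with a gripper value outside its range is refused whole. The fingers move at their own pace and stop on an object; FORCE is the grip in N (left out, the last holds). Time passes only in rows, so rows that repeat a pose let the fingers close. It gives the time, the measured TCP pose, the force, the opening and the grip force at its end, in the units of the state.
- observe(): the state, without advancing time (a new reading comes with each control period).
- get_image(name): name is "scene" or "top"; returns a dict with "frame" (420x560x3 uint8, red, green, blue), "intrinsics" (3x3 intrinsics, pixels), "camera_from_world" (4x4, takes a point from world to camera coordinates). Camera axes: x right, y down, z forward; pixel columns grow to the right and rows downward; lengths in m; the calibration is good to about 2 mm. A picture is of the moment at which its call begins. There is no depth.
- close_job(): hands the job in; it is judged then, once.
The state is a dict: "t": time; "joint_pos": joint angles; "qd": joint speeds; "tau": joint torques, N m; "tool_pos": TCP position; "orientation": TCP orientation; "contact_force": force on the tool from outside, world axes, zero at the start; "ft_torque": the same for the moment, N m; "opening": opening from 0.0 (shut) to 1.0 (fully open); "finger_force": force on a finger pad.
Only numpy, scipy, OpenCV 4.12 (cv2) and the standard library are available. Lean on these libraries where they do the work, as an engineer would, in place of code of your own. Each camera call takes 0.05 s, during which the arm holds its last target. There are 200 camera calls.

## Working session

There is one attempt and no reset: what is moved stays moved. The work goes in short steps, Python scripts to look and compute and a shell command to move; the robot and the scene stay as the last step left them, time stands still between calls to the robot, and variables do not carry over. Pictures are saved under pics/ and viewed, at most 10 in all, crops included, and the job is handed in when it is done.

```bash
mkdir -p pics; ls; cat > h.py <<'E'
import numpy as np, cv2
from plant import observe, get_image, close_job
from scipy.spatial.transform import Rotation as R
def ray(im,u,v,z):
    K=np.array(im["intrinsics"]);T=np.array(im["camera_from_world"])
    d=T[:3,:3].T@np.linalg.inv(K)@[u,v,1]; c=-T[:3,:3].T@T[:3,3]
    return c+d*(z-c[2])/d[2]
def proj(im,p):
    K=np.array(im["intrinsics"]);T=np.array(im["camera_from_world"])
    q=K@(T[:3,:3]@np.array(p)+T[:3,3]); return q[:2]/q[2]
def crop(im,x0,y0,x1,y1,s,name):
    f=cv2.cvtColor(im["frame"],cv2.COLOR_RGB2BGR)[y0:y1,x0:x1]
    cv2.imwrite(name,cv2.resize(f,None,fx=s,fy=s,interpolation=cv2.INTER_CUBIC))
E
python3 - <<'E'
from h import *
import pickle
ims={n:get_image(n) for n in("scene","top")}
pickle.dump(ims,open("ims.pkl","wb"))
for n,i in ims.items():
    crop(i,0,0,560,420,1.4,f"pics/{n}0.png")
    T=np.array(i["camera_from_world"]);print(n,-T[:3,:3].T@T[:3,3],T[:3,:3].round(2).tolist(),i["intrinsics"])
print(observe())
E
```

```text
pics
scene [1.41788428 0.35183799 0.85653954] [[-0.4, 0.92, 0.02], [0.58, 0.27, -0.77], [-0.71, -0.3, -0.63]] [[434.59692996   0.         272.60787656]
 [  0.         434.59692996 209.71422221]
 [  0.           0.           1.        ]]
top [0.47381685 0.00400761 1.39845333] [[0.01, -1.0, 0.01], [-1.0, -0.01, -0.07], [0.07, -0.01, -1.0]] [[406.59069458   0.         272.69825845]
 [  0.         406.59069458 214.59235132]
 [  0.           0.           1.        ]]
{'t': 0.1, 'joint_pos': array([-1.23760838,  0.33281407, -0.0647294 ,  1.46084178,  0.02160884,
        1.34987894, -0.08850863]), 'qd': array([ 0.00017876, -0.0007874 ,  0.0022381 , -0.00237863,  0.0026894 ,
        0.00104126,  0.0002686 ]), 'tau': array([ 1.04679701e-03, -6.26739907e+01,  4.87561477e-02, -3.92431569e+01,
        1.62022241e-02,  6.85552150e-03,  1.73220371e-05]), 'tool_pos': array([0.21757064, 0.58552614, 0.20239964]), 'orientation': array([-5.55835824e-01, -3.09185958e+00,  1.93964786e-03]), 'contact_force': array([-0.22441425,  0.53883689,  0.56482033]), 'ft_torque': array([ 0.03662955, -0.02631285,  0.01715459]), 'finger_force': 0.0, 'opening': 1.0032663989799686}
```

View pics/scene0.png

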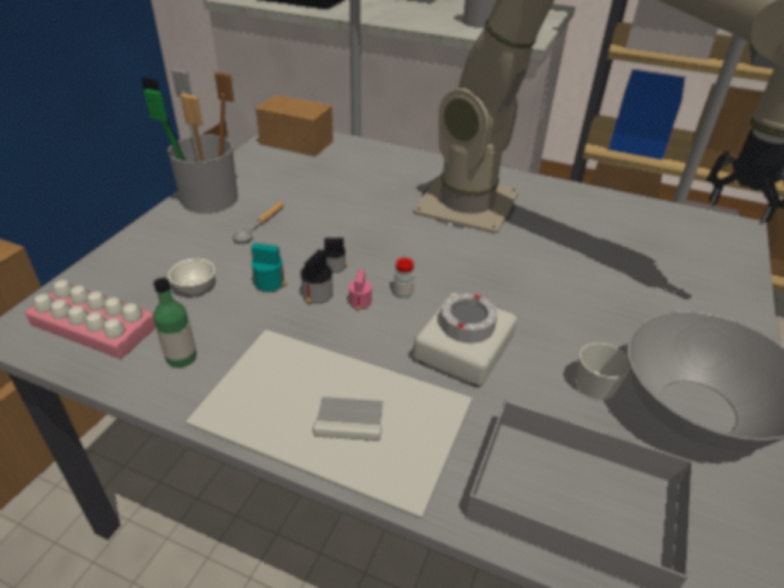

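View pics/top0.png

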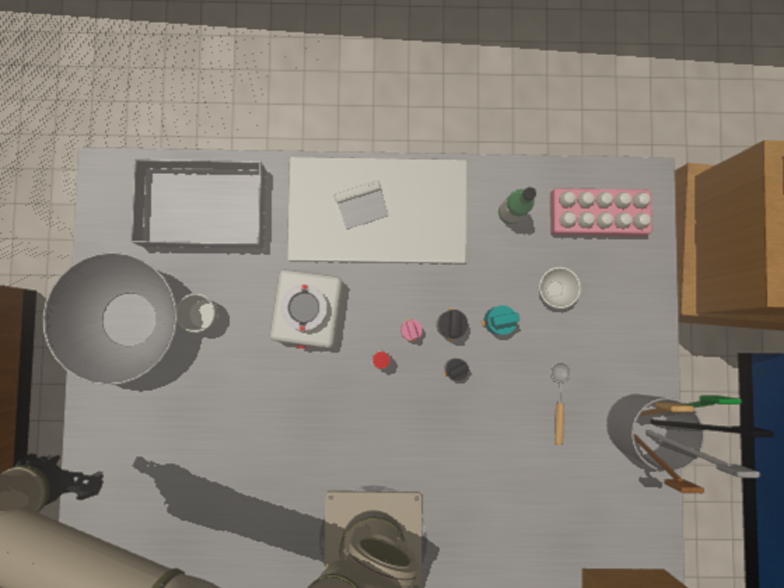

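The scene view (784-wide pictures) shows the cup candidates in the top view: pink (412,330), large black-winged (453,324), turquoise (502,320) and small black (457,370). By the description I choose the large black one at (453,324). The base with its collar is at (305,308), with red marks at about (307,286) and (303,328).

```bash
python3 - <<'E'
from h import *
import pickle
ims=pickle.load(open("ims.pkl","rb"))
def c(n,x0,y0,w,h,s):
    f=cv2.cvtColor(ims[n]["frame"],cv2.COLOR_RGB2BGR)[y0:y0+h,x0:x0+w]
    return cv2.resize(f,(w*s,h*s),interpolation=cv2.INTER_CUBIC)
A=np.hstack([c("top",300,215,50,37,8),c("top",190,190,50,37,8)])
B=np.hstack([c("scene",205,175,50,37,8),c("scene",305,203,50,37,8)])
cv2.imwrite("pics/comp.png",np.vstack([A,B]))
E
```

```text
(no output)
```

View pics/comp.png

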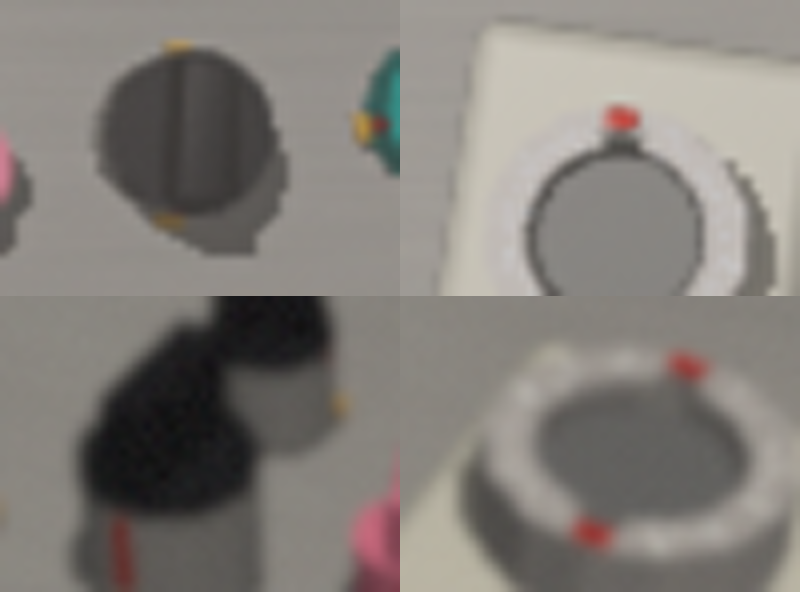

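The crop shows the chosen cup: dark disc centred at about crop (187,131), brass lugs at (178,47) and (168,221), the wing at x 183–240, near-vertical in the image. It is the largest in black and has a red stripe. The collar's red marks are clear in both views.

```bash
python3 - <<'E'
from h import *
import pickle
ims=pickle.load(open("ims.pkl","rb"))
px=lambda x,y,x0,y0:((x+.5)/8-.5+x0,(y+.5)/8-.5+y0)
t=ims["top"];s=ims["scene"]
a=ray(t,*px(178,47,300,215),.011);b=ray(t,*px(168,221,300,215),.011)
print("lugs",a,b,(a+b)/2,np.hypot(*(a-b)[:2]),"yaw",np.degrees(np.arctan2(*(a-b)[1::-1])))
print("disc",ray(t,*px(187,131,300,215),.063),"wing",ray(t,*px(211,131,300,215),.105))
# wing scene check: top of disc
for n,im,box in(("top",t,(190,180,260,260)),("scene",s,(290,190,370,250))):
    f=im["frame"].astype(int);m=((f[...,0]-np.maximum(f[...,1],f[...,2]))>35).astype(np.uint8)
    k=np.zeros_like(m);k[box[1]:box[3],box[0]:box[2]]=1;m*=k
    N,l,st,ce=cv2.connectedComponentsWithStats(m)
    P=[(c,q[4],ray(im,*c,.105)) for c,q in zip(ce[1:],st[1:])]
    for p in P: print(n,p[0].round(1),p[1],p[2].round(4))
    top=sorted(P,key=lambda p:-p[1])[:2]
    d=top[0][2]-top[1][2]
    print(n,"mid",(top[0][2]+top[1][2])/2,np.hypot(*d[:2]),np.degrees(np.arctan2(d[1],d[0])))
o=observe();M=R.from_rotvec(o["orientation"]).as_matrix();print(M.round(3))
E
```

```text
lugs [ 0.55418053 -0.18183253  0.011     ] [ 0.4798377  -0.17787162  0.011     ] [ 0.51700912 -0.17985208  0.011     ] 0.07444826447272887 yaw -3.049777254794372
disc [ 0.51663046 -0.17871764  0.063     ] wing [ 0.51540923 -0.18254496  0.105     ]
top [217.  204.2] 13 [0.5963 0.1658 0.105 ]
top [215.5 234. ] 12 [0.5011 0.1684 0.105 ]
top [214.7 247.5] 11 [0.4585 0.1699 0.105 ]
top mid [0.54867684 0.16711287 0.105     ] 0.09518288040989946 -1.5831575411408347
scene [291.9 191.7] 23 [0.4761 0.0148 0.105 ]
scene [340.2 211.2] 13 [0.5026 0.167  0.105 ]
scene [328.8 232.3] 17 [0.5973 0.1649 0.105 ]
scene mid [0.53665895 0.08983915 0.105     ] 0.1929082249969684 -128.92067220730152
[[-0.937  0.348 -0.   ]
 [ 0.348  0.937 -0.001]
 [-0.    -0.001 -1.   ]]
```

```bash
python3 -m creep '-546 -613 -40 -17.4 60;-546 -613 -40 -17.4 60;-546 -613 -40 -17.4 60;-546 -613 -40 -17.4 60;-546 -613 -40 -17.4 60;-546 -613 -40 -17.4 60;-546 -613 -40 -17.4 60;-546 -613 -40 -17.4 60' 40
cat > where.py <<'E'
from h import *
import sys
# target x y z yaw(tool x, deg)
o=observe();M=R.from_rotvec(o["orientation"]).as_matrix()
p=o["tool_pos"];yaw=np.degrees(np.arctan2(M[1,0],M[0,0]))
print("t",round(o["t"],2),"pos",p.round(4),"yaw",round(yaw,2),"F",o["contact_force"].round(1),"T",o["ft_torque"].round(2),"op",round(o["opening"]*85.4,1),"q",o["joint_pos"].round(2))
if len(sys.argv)>4:
    g=np.array(list(map(float,sys.argv[1:5])))
    print("move",(M.T@(g[:3]-p)*1000).round(1),"spin",round(-((g[3]-yaw+180)%360-180),2))
E
python3 where.py .516 -.180 .16 177
```

```text
t: 1.1
tool_pos: [0.3994, 0.1185, 0.2275]
orientation: [0.082, 3.14, 0.001]
contact_force: [1.1, 1.0, -0.6]
opening: 0.705
finger_force: 0.0
t 1.1 pos [0.3994 0.1185 0.2275] yaw 177.02 F [ 1.1  1.  -0.6] T [ 0.01 -0.05 -0.03] op 60.2 q [-0.73 -0.17  0.3   1.94  0.05  1.36  1.07]
move [-132.  -292.1   67.3] spin 0.02
```

```bash
python3 -m creep '-132 -292 67 0 60;-132 -292 67 0 60;-132 -292 67 0 60;-132 -292 67 0 60;-132 -292 67 0 60;-132 -292 67 0 60;-132 -292 67 0 60;-132 -292 67 0 60' 
python3 where.py .516 -.180 .16 177
python3 - <<'E'
from h import *
for n in("scene","top"):
    i=get_image(n)
    a=proj(i,(.516,-.18,.09)).astype(int)
    crop(i,a[0]-40,a[1]-40,a[0]+40,a[1]+40,5,f"/tmp/{n}.png")
cv2.imwrite("pics/near.png",np.hstack([cv2.imread("/tmp/scene.png"),cv2.imread("/tmp/top.png")]))
E
```

```text
t: 2.1
tool_pos: [0.5157, -0.1767, 0.1604]
orientation: [-0.08, -3.14, -0.001]
contact_force: [0.7, 1.1, 0.1]
opening: 0.703
finger_force: 0.0
t 2.1 pos [ 0.5157 -0.1767  0.1604] yaw 177.08 F [0.7 1.1 0.1] T [ 0.04 -0.   -0.01] op 60.1 q [-0.39  0.21  0.73  1.77 -0.15  1.22  1.9 ]
move [-0.5 -3.3  0.4] spin 0.08
```

View pics/near.png

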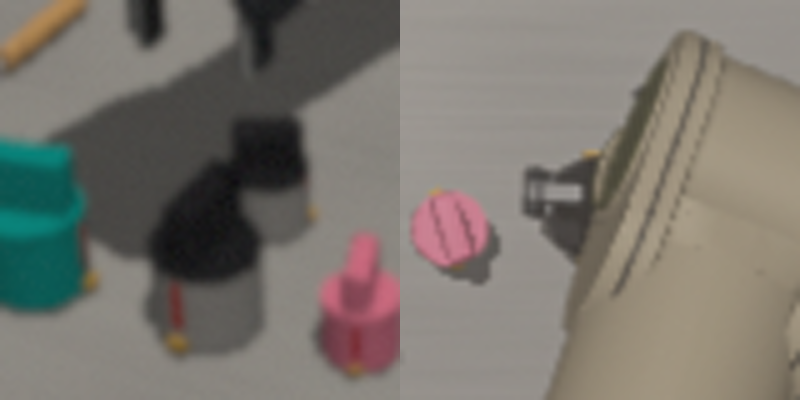

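The fingertips straddle the large black cup's wing (scene crop (150,40) and (260,60), the cup below at (205,250)), and its red stripe and brass lug are at (177,340). Descending.

```bash
python3 -m creep '0 -3.3 20 0 60;0 -3.3 45 0 60;0 -3.3 65 0 60;0 -3.3 80 0 60;0 -3.3 88 0 60;0 -3.3 91 0 60;0 -3.3 91 0 60'  40; python3 where.py .516 -.180 .069 177
python3 -m creep '0 0 0 0 40;0 0 0 0 28;0 0 0 0 20;0 0 0 0 15;0 0 0 0 15;0 0 0 0 15;0 0 0 0 15' 40
python3 where.py .516 -.180 .069 177
```

```text
t: 3.08
tool_pos: [0.5158, -0.1812, 0.0697]
orientation: [0.082, 3.14, 0.0]
contact_force: [0.7, 0.1, -0.2]
opening: 0.699
finger_force: 0.0
t 3.08 pos [ 0.5158 -0.1812  0.0697] yaw 177.01 F [ 0.7  0.1 -0.2] T [-0.   -0.03 -0.01] op 59.7 q [-0.34  0.33  0.7   1.86 -0.24  1.04  1.98]
move [-0.1  1.2  0.7] spin 0.01
t: 3.95
tool_pos: [0.5158, -0.1813, 0.0698]
orientation: [0.082, 3.14, 0.0]
contact_force: [-1.3, -0.1, 5.9]
opening: 0.24
finger_force: 39.5
t 3.95 pos [ 0.5158 -0.1813  0.0698] yaw 177.01 F [-1.3 -0.1  5.9] T [-0.03  0.34 -0.03] op 20.5 q [-0.34  0.33  0.7   1.86 -0.24  1.04  1.98]
move [-0.1  1.3  0.8] spin 0.01
```

```bash
python3 -m creep '0 0 0 0 15;0 0 -5 0 15;0 0 -20 0 15;0 0 -50 0 15;0 0 -90 0 15;0 0 -130 0 15;0 0 -150 0 15;0 0 -150 0 15' 70
python3 where.py .549 .1665 .22 178.5
```

```text
t: 4.95
tool_pos: [0.5163, -0.1815, 0.2212]
orientation: [0.082, 3.137, 0.0]
contact_force: [0.4, 0.6, -2.5]
opening: 0.229
finger_force: 68.9
t 4.95 pos [ 0.5163 -0.1815  0.2212] yaw 177.01 F [ 0.4  0.6 -2.5] T [ 0.    0.02 -0.01] op 19.5 q [-0.41  0.17  0.75  1.68 -0.12  1.34  1.88]
move [-14.5 349.2   1.3] spin -1.49
```

```bash
python3 -m creep '-2 50 1 0 15;-5 110 1 -1 15;-7 170 1 -1 15;-10 230 1 -1.5 15;-13 285 1 -1.5 15;-14 325 1 -1.5 15;-14.5 347 1 -1.5 15;-14.5 349 1 -1.5 15'
python3 -m creep '0 0 0 0 15;0 0 0 0 15'
python3 where.py .549 .1665 .22 178.5
python3 - <<'E'
from h import *
import pickle
ims={n:get_image(n) for n in("scene","top")}
pickle.dump(ims,open("ims2.pkl","wb"))
for n,i in ims.items():
    a=proj(i,(.549,.1665,.15)).astype(int);print(n,a)
    crop(i,a[0]-30,a[1]-35,a[0]+30,a[1]+35,6.5,f"/tmp/{n}.png")
cv2.imwrite("pics/near2.png",np.hstack([cv2.imread("/tmp/scene.png"),cv2.imread("/tmp/top.png")]))
E
```

```text
t: 5.95
tool_pos: [0.5479, 0.1672, 0.2175]
orientation: [-0.038, -3.14, 0.001]
contact_force: [-0.0, -1.6, -2.9]
opening: 0.229
finger_force: 69.1
t: 6.2
tool_pos: [0.5485, 0.1647, 0.2186]
orientation: [0.045, 3.141, -0.0]
contact_force: [-0.9, 0.2, -1.8]
opening: 0.23
finger_force: 69.1
t 6.2 pos [0.5485 0.1647 0.2186] yaw 178.37 F [-0.9  0.2 -1.8] T [ 0.03  0.01 -0.03] op 19.7 q [-0.8   0.22  0.51  1.61 -0.11  1.35  1.26]
move [-0.4  1.8 -1.4] spin -0.13
scene [336 208]
top [214 218]
```

View pics/near2.png

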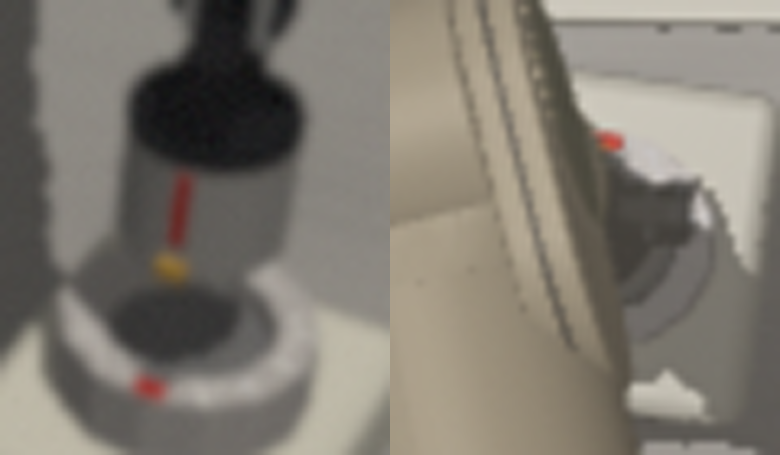

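The scene crop shows the cup level above the collar, with the lug at (171,268), the black shoulder spanning x 128–305 around y 118, and the front red mark at (150,388). The top view is mostly hidden by the arm.

```bash
python3 - <<'E'
from h import *
import pickle
i=pickle.load(open("ims2.pkl","rb"))["scene"]
px=lambda x,y:((x+.5)/6.5-.5+306,(y+.5)/6.5-.5+173)
f=.2186-.0698
print("lug",ray(i,*px(171,268),f+.010))
print("stripe top/bot",ray(i,*px(184,178),f+.058),ray(i,*px(176,245),f+.02))
print("mark",ray(i,*px(150,388),.105))
# predicted body outline
def pred(c,r,z):
    a=np.linspace(0,2*np.pi,200);P=np.array([proj(i,(c[0]+r*np.cos(t),c[1]+r*np.sin(t),z)) for t in a])
    P=(P-[306,173]+.5)*6.5-.5
    return P.min(0).round(0),P.max(0).round(0)
print("shoulder",pred((.5485,.1647),.034,f+.063),"bore",pred((.549,.1665),.036,.105),"collar",pred((.549,.1665),.052,.105))
for y in(.1647,.1665):
  for t in(-1.45,-3):
    print(y,t,"lug expect",(proj(i,(.5485+.039*np.cos(np.radians(t)),y+.039*np.sin(np.radians(t)),f+.01))-[306,173]+.5)*6.5)
E
```

```text
lug [0.58681904 0.16410914 0.1588    ]
stripe top/bot [0.59155605 0.16547719 0.2068    ] [0.58468587 0.16435491 0.1688    ]
mark [0.59728444 0.16459275 0.105     ]
shoulder (array([128.,  53.]), array([306., 159.])) bore (array([103., 260.]), array([280., 376.])) collar (array([ 63., 236.]), array([320., 403.]))
0.1647 -1.45 lug expect [169.99316691 269.23258972]
0.1647 -3 lug expect [167.4139781  268.43497609]
0.1665 -1.45 lug expect [174.45555154 270.48990733]
0.1665 -3 lug expect [171.87367625 269.6915017 ]
```

```bash
python3 -m creep '-1 0.5 10 0 15;-1 0.5 20 0 15;-1 0.5 30 0 15;-1 0.5 38 0 15;-1 0.5 41 0 15;-1 0.5 41 0 15;-1 0.5 41 0 15'
python3 where.py .5495 .166 .173 178.6
```

```text
t: 7.18
tool_pos: [0.5495, 0.1672, 0.1778]
orientation: [0.041, 3.141, 0.001]
contact_force: [0.1, 1.0, -2.3]
opening: 0.232
finger_force: 69.1
t 7.17 pos [0.5495 0.1672 0.1778] yaw 178.51 F [ 0.1  1.  -2.3] T [0.1  0.01 0.05] op 19.8 q [-0.8   0.25  0.5   1.66 -0.12  1.27  1.27]
move [-0.  -1.2  4.8] spin -0.09
```

```bash
python3 -m creep '0 -1.2 1 0 15;0 -1.2 2 0 15;0 -1.2 3 0 15;0 -1.2 4 0 15;0 -1.2 5 0 15;0 -1.2 5 0 15'
python3 where.py .5495 .166 .168 178.6
python3 -m creep '0 0 1 0 15;0 0 2 0 15;0 0 3 0 15;0 0 3.5 0 15;0 0 4 0 15;0 0 4 0 15'
python3 where.py .5495 .166 .168 178.6
```

```text
t: 7.92
tool_pos: [0.5492, 0.1659, 0.1724]
orientation: [-0.041, -3.141, -0.0]
contact_force: [-0.5, 0.3, -2.7]
opening: 0.226
finger_force: 69.1
t 7.92 pos [0.5492 0.1659 0.1724] yaw 178.52 F [-0.5  0.3 -2.7] T [-0.01  0.   -0.03] op 19.3 q [-0.8   0.25  0.5   1.67 -0.12  1.26  1.27]
move [-0.3  0.1  4.4] spin -0.08
t: 8.68
tool_pos: [0.5492, 0.1659, 0.1684]
orientation: [-0.041, -3.141, -0.0]
contact_force: [0.9, -1.2, -2.0]
opening: 0.23
finger_force: 69.1
t 8.68 pos [0.5492 0.1659 0.1684] yaw 178.51 F [ 0.9 -1.2 -2. ] T [-0.   -0.03  0.01] op 19.7 q [-0.79  0.25  0.5   1.67 -0.13  1.25  1.28]
move [-0.3  0.1  0.4] spin -0.09
```

```bash
python3 -m creep '0 0 0.5 0 15;0 0 1 0 15;0 0 1.5 0 15;0 0 1.5 0 15'
python3 -m creep '0 0 0.5 0 15;0 0 1 0 15;0 0 1.5 0 15;0 0 2 0 15;0 0 2 0 15'
python3 where.py .5495 .166 .168 178.6
```

```text
t: 9.18
tool_pos: [0.5492, 0.1659, 0.1669]
orientation: [-0.041, -3.141, -0.0]
contact_force: [-1.1, -0.7, -2.8]
opening: 0.227
finger_force: 69.1
t: 9.8
tool_pos: [0.5493, 0.1658, 0.1651]
orientation: [0.041, 3.141, 0.0]
contact_force: [-0.0, -0.6, -1.2]
opening: 0.23
finger_force: 69.3
t 9.8 pos [0.5493 0.1658 0.1651] yaw 178.51 F [-0.  -0.6 -1.2] T [0.01 0.12 0.06] op 19.6 q [-0.79  0.26  0.5   1.68 -0.13  1.24  1.28]
move [-0.2  0.2 -2.9] spin -0.09
```

```bash
python3 -m creep '0 0 0.5 0 15;0 0 1 0 15;0 0 1.5 0 15;0 0 2 0 15;0 0 2.5 0 15;0 0 3 0 15;0 0 3 0 15'
python3 where.py .5495 .166 .152 178.6
```

```text
t: 10.68
tool_pos: [0.5493, 0.1659, 0.162]
orientation: [0.041, 3.141, 0.0]
contact_force: [-1.3, -1.0, 3.6]
opening: 0.229
finger_force: 69.7
t 10.68 pos [0.5493 0.1659 0.162 ] yaw 178.51 F [-1.3 -1.   3.6] T [-0.18  0.15 -0.04] op 19.6 q [-0.79  0.26  0.5   1.68 -0.13  1.23  1.28]
move [-0.2  0.1 10. ] spin -0.09
```

```bash
python3 -m creep '0 0 2 0 15;0 0 4 0 15;0 0 6 0 15;0 0 8 0 15;0 0 9 0 15;0 0 10 0 15;0 0 10 0 15;0 0 10 0 15'
python3 where.py .5495 .166 .152 178.6; python3 where.py; python3 -m creep '0 0 0 0 15';python3 where.py
```

```text
t: 11.68
tool_pos: [0.5496, 0.1659, 0.1525]
orientation: [0.041, 3.141, 0.001]
contact_force: [-2.3, -1.4, 8.2]
opening: 0.231
finger_force: 70.4
t 11.68 pos [0.5496 0.1659 0.1525] yaw 178.51 F [-2.3 -1.4  8.2] T [-0.31  0.5  -0.06] op 19.7 q [-0.79  0.27  0.5   1.69 -0.13  1.22  1.28]
move [0.1 0.  0.5] spin -0.09
t 11.68 pos [0.5496 0.1659 0.1525] yaw 178.51 F [-2.3 -1.4  8.2] T [-0.31  0.5  -0.06] op 19.7 q [-0.79  0.27  0.5   1.69 -0.13  1.22  1.28]
t: 11.8
tool_pos: [0.5496, 0.1659, 0.1525]
orientation: [0.041, 3.141, 0.001]
contact_force: [-1.4, -1.2, 7.0]
opening: 0.23
finger_force: 70.4
t 11.8 pos [0.5496 0.1659 0.1525] yaw 178.51 F [-1.4 -1.2  7. ] T [-0.33  0.54  0.01] op 19.6 q [-0.79  0.27  0.5   1.69 -0.13  1.22  1.28]
```

```bash
python3 -m creep '0 0 1 0 15;0 0 1 2 15;0 0 1 4 15;0 0 1 6 15;0 0 1 8 15;0 0 1 8 15'
python3 where.py
```

```text
t: 12.55
tool_pos: [0.55, 0.1664, 0.1518]
orientation: [0.26, 3.129, 0.002]
contact_force: [-0.1, 0.4, 8.5]
opening: 0.231
finger_force: 70.4
t 12.55 pos [0.55   0.1664 0.1518] yaw 170.5 F [-0.1  0.4  8.5] T [-0.02  0.18  0.06] op 19.7 q [-0.81  0.27  0.52  1.69 -0.14  1.21  1.15]
```

```bash
python3 -m creep '0 0 0 4 15;0 0 0 8 15;0 0 0 12 15;0 0 0 16 15;0 0 0 20 15;0 0 0 24 15;0 0 0 28 15;0 0 0 28 15'
python3 where.py; python3 -m creep '0 0 0 1.5 15;0 0 0 3 15;0 0 0 4.5 15;0 0 0 4.5 15'
python3 where.py
```

```text
t: 13.55
tool_pos: [0.5502, 0.1664, 0.1519]
orientation: [1.01, 2.973, 0.003]
contact_force: [0.2, -0.2, 9.4]
opening: 0.225
finger_force: 70.4
t 13.55 pos [0.5502 0.1664 0.1519] yaw 142.47 F [ 0.2 -0.2  9.4] T [-0.03 -0.03 -0.06] op 19.2 q [-0.86  0.28  0.58  1.7  -0.16  1.21  0.68]
t: 14.05
tool_pos: [0.5502, 0.1665, 0.1519]
orientation: [1.125, 2.931, 0.003]
contact_force: [0.3, 0.0, 8.8]
opening: 0.227
finger_force: 70.4
t 14.05 pos [0.5502 0.1665 0.1519] yaw 138.01 F [0.3 0.  8.8] T [-0.04 -0.02 -0.01] op 19.4 q [-0.87  0.28  0.6   1.7  -0.17  1.21  0.6 ]
```

```bash
for i in 1; do python3 -m creep '0 0 0 1 15;0 0 0 2 15;0 0 0 2 15'; python3 where.py; done
python3 -m creep '0 0 0 1 15;0 0 0 1.5 15;0 0 0 1.5 15'; python3 where.py
```

```text
t: 14.42
tool_pos: [0.5502, 0.1664, 0.1519]
orientation: [1.176, 2.911, 0.003]
contact_force: [0.4, 0.2, 8.5]
opening: 0.224
finger_force: 70.4
t 14.43 pos [0.5502 0.1664 0.1519] yaw 136.02 F [0.4 0.2 8.5] T [ 0.04 -0.04  0.1 ] op 19.1 q [-0.88  0.28  0.6   1.7  -0.17  1.21  0.57]
t: 14.8
tool_pos: [0.5502, 0.1665, 0.1519]
orientation: [1.213, 2.896, 0.003]
contact_force: [-0.1, 0.1, 9.1]
opening: 0.228
finger_force: 70.4
t 14.8 pos [0.5502 0.1665 0.1519] yaw 134.53 F [-0.1  0.1  9.1] T [ 0.02 -0.08  0.11] op 19.5 q [-0.88  0.28  0.6   1.7  -0.17  1.21  0.54]
```

Turned 44° so far with no stop felt, so I keep going in 1.5° steps.

```bash
python3 -m creep '0 0 0 1 15;0 0 0 1.5 15;0 0 0 1.5 15'; python3 where.py
python3 -m creep '0 0 0 1 15;0 0 0 1.5 15;0 0 0 1.5 15'; python3 where.py
```

```text
t: 15.18
tool_pos: [0.5502, 0.1664, 0.1519]
orientation: [1.251, 2.88, 0.003]
contact_force: [0.8, -1.0, 8.1]
opening: 0.225
finger_force: 70.4
t 15.18 pos [0.5502 0.1664 0.1519] yaw 133.03 F [ 0.8 -1.   8.1] T [-0.02 -0.01  0.11] op 19.2 q [-0.88  0.28  0.61  1.7  -0.17  1.21  0.52]
t: 15.55
tool_pos: [0.55, 0.1663, 0.1518]
orientation: [1.289, 2.864, 0.002]
contact_force: [-1.4, -1.0, 9.1]
opening: 0.232
finger_force: 70.5
t 15.55 pos [0.55   0.1663 0.1518] yaw 131.54 F [-1.4 -1.   9.1] T [-0.15  0.17  0.2 ] op 19.8 q [-0.89  0.28  0.61  1.7  -0.17  1.21  0.49]
```

```bash
python3 -m creep '0 0 0 0.5 15;0 0 0 1 15;0 0 0 1 15'; python3 where.py
```

```text
t: 15.92
tool_pos: [0.55, 0.1663, 0.1518]
orientation: [1.313, 2.853, 0.002]
contact_force: [-0.7, -0.2, 9.6]
opening: 0.23
finger_force: 70.7
t 15.93 pos [0.55   0.1663 0.1518] yaw 130.57 F [-0.7 -0.2  9.6] T [-0.22  0.27  0.51] op 19.7 q [-0.89  0.28  0.61  1.7  -0.17  1.21  0.48]
```

```bash
python3 -m creep '0 0 -1 0 15;0 0 -2 -0.5 15;0 0 -3 -0.5 15;0 0 -4 -0.5 15;0 0 -4.5 -0.5 15;0 0 -4.5 -0.5 15'; python3 where.py
python3 -m creep '0 0 -0.5 0 15;0 0 -0.5 0 15'; python3 where.py
```

```text
t: 16.68
tool_pos: [0.5494, 0.166, 0.1555]
orientation: [1.302, 2.859, 0.001]
contact_force: [3.2, 1.7, 1.5]
opening: 0.227
finger_force: 69.7
t 16.68 pos [0.5494 0.166  0.1555] yaw 131.02 F [3.2 1.7 1.5] T [ 0.4  -0.68  0.38] op 19.4 q [-0.89  0.28  0.61  1.69 -0.17  1.22  0.48]
t: 16.92
tool_pos: [0.5493, 0.166, 0.156]
orientation: [1.302, 2.859, 0.0]
contact_force: [2.0, 2.0, 2.5]
opening: 0.232
finger_force: 69.6
t 16.93 pos [0.5493 0.166  0.156 ] yaw 131.02 F [2.  2.  2.5] T [ 0.44 -0.71  0.35] op 19.8 q [-0.89  0.28  0.61  1.69 -0.17  1.22  0.48]
```

```bash
python3 -m creep '0 0 -0.4 -0.5 15;0 0 -0.8 -0.5 15;0 0 -0.8 -0.5 15'; python3 where.py
python3 -m creep '0 0 -0.4 0 15;0 0 -0.6 0 15;0 0 -0.6 0 15'; python3 where.py
```

```text
t: 17.3
tool_pos: [0.5493, 0.1659, 0.1569]
orientation: [1.29, 2.864, 0.001]
contact_force: [3.2, 1.0, 4.1]
opening: 0.232
finger_force: 69.8
t 17.3 pos [0.5493 0.1659 0.1569] yaw 131.51 F [3.2 1.  4.1] T [ 0.38 -0.6   0.2 ] op 19.8 q [-0.89  0.28  0.61  1.69 -0.17  1.23  0.49]
t: 17.68
tool_pos: [0.5492, 0.1658, 0.1571]
orientation: [-1.29, -2.864, 0.0]
contact_force: [5.0, 1.6, -1.3]
opening: 0.23
finger_force: 69.2
t 17.68 pos [0.5492 0.1658 0.1571] yaw 131.51 F [ 5.   1.6 -1.3] T [ 0.47 -1.01  0.15] op 19.6 q [-0.89  0.28  0.61  1.69 -0.17  1.23  0.49]
```

```bash
python3 -m creep '0.3 0 0.3 -1 15;0.3 0 0.3 -2 15;0.3 0 0.3 -3 15;0.3 0 0.3 -3 15'; python3 where.py
```

```text
t: 18.18
tool_pos: [0.5488, 0.1659, 0.157]
orientation: [-1.214, -2.897, 0.001]
contact_force: [0.6, -0.6, 2.4]
opening: 0.227
finger_force: 69.7
t 18.18 pos [0.5488 0.1659 0.157 ] yaw 134.52 F [ 0.6 -0.6  2.4] T [ 0.05 -0.19 -0.09] op 19.4 q [-0.88  0.27  0.61  1.69 -0.16  1.23  0.54]
```

```bash
python3 -m creep '0 0 0 -1 15;0 0 0 -1.5 15;0 0 0 -1.5 15'; python3 where.py
```

```text
t: 18.55
tool_pos: [0.5489, 0.166, 0.157]
orientation: [-1.176, -2.913, 0.0]
contact_force: [-0.6, -0.1, 3.6]
opening: 0.224
finger_force: 69.8
t 18.55 pos [0.5489 0.166  0.157 ] yaw 136.02 F [-0.6 -0.1  3.6] T [-0.2   0.14 -0.07] op 19.1 q [-0.88  0.27  0.6   1.69 -0.16  1.23  0.56]
```

```bash
python3 -m creep '0 0 0 -1 15;0 0 0 -1.5 15;0 0 0 -1.5 15'; python3 where.py
```

```text
t: 18.92
tool_pos: [0.549, 0.1661, 0.157]
orientation: [-1.138, -2.928, 0.0]
contact_force: [-0.1, -1.3, 4.2]
opening: 0.228
finger_force: 69.8
t 18.93 pos [0.549  0.1661 0.157 ] yaw 137.52 F [-0.1 -1.3  4.2] T [-0.24  0.22 -0.05] op 19.5 q [-0.88  0.27  0.6   1.69 -0.16  1.23  0.59]
```

```bash
python3 -m creep '0 0 0 -1 15;0 0 0 -2 15;0 0 0 -2 15;0 0 0 -2 15'; python3 where.py
python3 - <<'E'
from h import *
import pickle
i=get_image("scene");pickle.dump(i,open("im3.pkl","wb"))
crop(i,306,180,366,240,9,"pics/lock.png")
o=observe();p=o["tool_pos"];q=lambda P:((proj(i,P)-[306,180]+.5)*9-.5).round(0)
for dz in(0,-.003):
    f=p[2]-.0698+dz
    a=np.linspace(0,6.28,200);P=np.array([q((p[0]+.034*np.cos(t),p[1]+.034*np.sin(t),f+.063)) for t in a]);print(dz,"shoulder",P.min(0),P.max(0))
    for yaw in(137.5-180,-44.5-0,-48.5):
        c,s=np.cos(np.radians(yaw)),np.sin(np.radians(yaw));print(yaw,"stripe",q((p[0]+.0345*c,p[1]+.0345*s,f+.05)),q((p[0]+.0345*c,p[1]+.0345*s,f+.063)))
E
```

```text
t: 19.42
tool_pos: [0.5491, 0.1661, 0.157]
orientation: [1.087, 2.947, 0.0]
contact_force: [-0.1, -0.2, 2.3]
opening: 0.231
finger_force: 69.7
t 19.43 pos [0.5491 0.1661 0.157 ] yaw 139.51 F [-0.1 -0.2  2.3] T [-0.15  0.07  0.  ] op 19.7 q [-0.87  0.27  0.59  1.69 -0.16  1.23  0.62]
0 shoulder [162. 183.] [400. 333.]
-42.5 stripe [171. 321.] [175. 286.]
-44.5 stripe [169. 318.] [173. 283.]
-48.5 stripe [165. 313.] [170. 278.]
-0.003 shoulder [161. 191.] [398. 341.]
-42.5 stripe [170. 329.] [174. 294.]
-44.5 stripe [168. 326.] [172. 292.]
-48.5 stripe [164. 321.] [169. 286.]
```

View pics/lock.png

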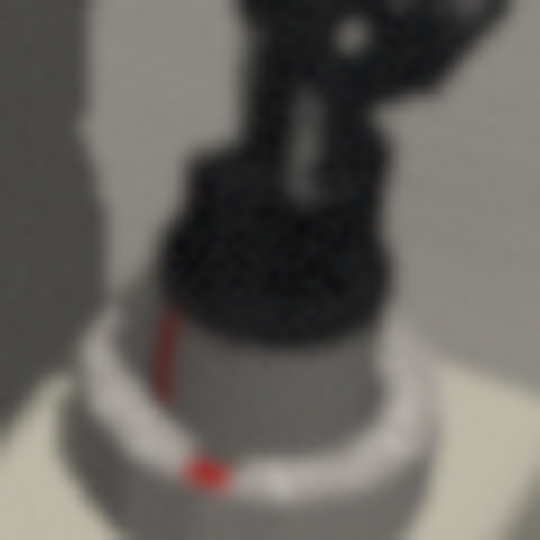

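```bash
python3 -m creep '0 0 -0.5 0 15;0 0 -0.5 0 15'; python3 where.py;python3 -m creep '0 0 -0.5 0 15;0 0 -0.5 0 15'; python3 where.py
```

```text
t: 19.73
tool_pos: [0.5489, 0.166, 0.1571]
orientation: [-1.087, -2.947, 0.001]
contact_force: [0.9, -1.0, -3.3]
opening: 0.229
finger_force: 69.1
t 19.73 pos [0.5489 0.166  0.1571] yaw 139.51 F [ 0.9 -1.  -3.3] T [-0.07 -0.43 -0.06] op 19.6 q [-0.87  0.27  0.59  1.69 -0.16  1.23  0.62]
t: 19.98
tool_pos: [0.5488, 0.1659, 0.1572]
orientation: [-1.087, -2.947, 0.001]
contact_force: [4.4, -1.1, -11.2]
opening: 0.226
finger_force: 68.8
t 19.98 pos [0.5488 0.1659 0.1572] yaw 139.51 F [  4.4  -1.1 -11.2] T [-0.01 -1.   -0.06] op 19.3 q [-0.87  0.27  0.59  1.69 -0.16  1.23  0.62]
```

```bash
python3 -m creep '0 0 2 0 15;0 0 4 0 15;0 0 6 0 15;0 0 6 0 15'; python3 where.py;python3 -m creep '0 0 0.5 2 15;0 0 0.5 4 15;0 0 0.5 6 15;0 0 0.5 8 15;0 0 0.5 9 15;0 0 0.5 9 15'; python3 where.py
```

```text
t: 20.48
tool_pos: [0.5494, 0.1662, 0.1533]
orientation: [1.087, 2.947, 0.002]
contact_force: [-1.6, -2.9, 7.7]
opening: 0.231
finger_force: 71.0
t 20.48 pos [0.5494 0.1662 0.1533] yaw 139.51 F [-1.6 -2.9  7.7] T [-0.45  0.58 -0.07] op 19.7 q [-0.87  0.28  0.59  1.7  -0.16  1.22  0.62]
t: 21.22
tool_pos: [0.5497, 0.1667, 0.1532]
orientation: [1.313, 2.853, 0.003]
contact_force: [-1.4, -0.5, 8.1]
opening: 0.228
finger_force: 71.3
t 21.23 pos [0.5497 0.1667 0.1532] yaw 130.57 F [-1.4 -0.5  8.1] T [-0.38  0.41  0.5 ] op 19.5 q [-0.89  0.28  0.62  1.7  -0.17  1.22  0.47]
```

```bash
python3 -m creep '0 0 1 0.5 15;0 0 1 1 15;0 0 1 1 15'; python3 where.py; python3 -m creep '0 0 1 0 15;0 0 1 0 15;0 0 1 0 15'; python3 where.py
```

```text
t: 21.6
tool_pos: [0.5499, 0.1668, 0.1529]
orientation: [1.337, 2.841, 0.004]
contact_force: [-2.7, -1.5, 13.2]
opening: 0.233
finger_force: 72.2
t 21.6 pos [0.5499 0.1668 0.1529] yaw 129.61 F [-2.7 -1.5 13.2] T [-0.54  0.8   0.89] op 19.9 q [-0.89  0.28  0.62  1.7  -0.17  1.22  0.46]
t: 21.98
tool_pos: [0.5502, 0.1668, 0.1524]
orientation: [1.337, 2.841, 0.005]
contact_force: [-3.6, -1.7, 17.4]
opening: 0.229
finger_force: 72.6
t 21.98 pos [0.5502 0.1668 0.1524] yaw 129.61 F [-3.6 -1.7 17.4] T [-0.52  1.04  0.89] op 19.6 q [-0.89  0.28  0.62  1.7  -0.17  1.21  0.46]
```

```bash
python3 -m creep '0 0 -1 -0.5 15;0 0 -2 -1 15;0 0 -3 -1 15;0 0 -4 -1 15;0 0 -5 -1 15;0 0 -5 -1 15'; python3 where.py; python3 -m creep '0 0 -0.7 -0.3 15;0 0 -1.3 -0.3 15;0 0 -1.3 -0.3 15'; python3 where.py
```

```text
t: 22.72
tool_pos: [0.5492, 0.1664, 0.1547]
orientation: [1.315, 2.853, 0.001]
contact_force: [1.8, 1.1, 0.5]
opening: 0.226
finger_force: 70.4
t 22.73 pos [0.5492 0.1664 0.1547] yaw 130.52 F [1.8 1.1 0.5] T [ 0.31 -0.36  0.51] op 19.3 q [-0.89  0.28  0.62  1.7  -0.17  1.22  0.47]
t: 23.1
tool_pos: [0.5492, 0.1662, 0.156]
orientation: [1.307, 2.856, 0.001]
contact_force: [2.4, 2.0, 1.1]
opening: 0.23
finger_force: 70.3
t 23.1 pos [0.5492 0.1662 0.156 ] yaw 130.81 F [2.4 2.  1.1] T [ 0.46 -0.5   0.47] op 19.6 q [-0.89  0.28  0.62  1.69 -0.17  1.22  0.48]
```

```bash
python3 -m creep '0 0 -0.7 -0.5 15;0 0 -1.2 -1 15;0 0 -1.2 -1 15'; python3 where.py; python3 -m creep '0 0 -0.5 0 15;0 0 -1 0 15;0 0 -1 0 15'; python3 where.py
```

```text
t: 23.48
tool_pos: [0.5491, 0.1662, 0.1571]
orientation: [-1.282, -2.868, -0.0]
contact_force: [1.5, 3.1, 1.3]
opening: 0.226
finger_force: 70.2
t 23.48 pos [0.5491 0.1662 0.1571] yaw 131.81 F [1.5 3.1 1.3] T [ 0.59 -0.49  0.05] op 19.3 q [-0.89  0.27  0.61  1.69 -0.17  1.23  0.49]
t: 23.85
tool_pos: [0.5487, 0.1659, 0.1572]
orientation: [-1.282, -2.867, 0.001]
contact_force: [4.4, 2.3, -8.4]
opening: 0.227
finger_force: 69.1
t 23.85 pos [0.5487 0.1659 0.1572] yaw 131.81 F [ 4.4  2.3 -8.4] T [ 0.71 -1.21  0.07] op 19.4 q [-0.89  0.27  0.61  1.69 -0.17  1.23  0.49]
```

```bash
python3 -m creep '0 0 1 0.3 15;0 0 1 0.3 15'; python3 where.py; python3 -m creep '0 0 0 0 24;0 0 0 0 30;0 0 0 0 36;0 0 0 0 36' 30; python3 where.py
python3 - <<'E'
from h import *
i=get_image("scene")
crop(i,306,180,366,240,9,"pics/rel.png")
E
```

```text
t: 24.1
tool_pos: [0.549, 0.1662, 0.1571]
orientation: [-1.29, -2.864, -0.0]
contact_force: [2.4, 2.4, -2.5]
opening: 0.226
finger_force: 69.9
t 24.1 pos [0.549  0.1662 0.1571] yaw 131.52 F [ 2.4  2.4 -2.5] T [ 0.64 -0.61  0.23] op 19.3 q [-0.89  0.27  0.61  1.69 -0.17  1.23  0.49]
t: 24.6
tool_pos: [0.549, 0.1659, 0.1571]
orientation: [-1.29, -2.864, 0.0]
contact_force: [-0.3, 0.2, -0.3]
opening: 0.422
finger_force: 0.0
t 24.6 pos [0.549  0.1659 0.1571] yaw 131.5 F [-0.3  0.2 -0.3] T [-0.09 -0.04  0.03] op 36.0 q [-0.89  0.27  0.61  1.69 -0.17  1.23  0.49]
```

View pics/rel.png

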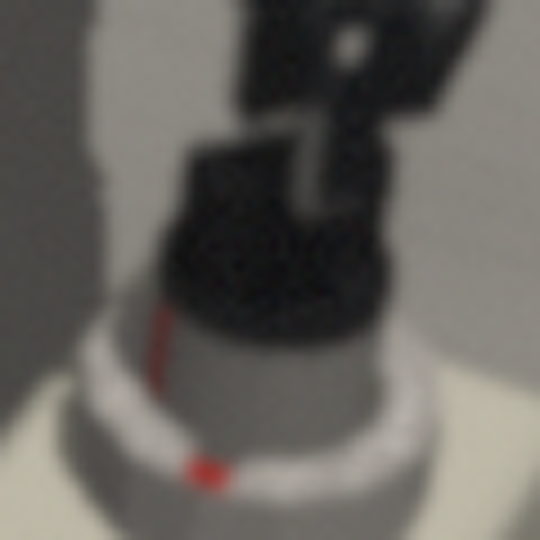

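```bash
python3 - <<'E'
from h import *
import pickle
now=get_image("scene");pickle.dump(now,open("im4.pkl","wb"))
L=[("free",pickle.load(open("ims2.pkl","rb"))["scene"],(.5485,.1647,.2186)),("lip?",pickle.load(open("im3.pkl","rb")),(.5491,.1661,.157)),("now",now,(.549,.166,.1571))]
from scipy.optimize import brentq
for n,i,p in L:
    g=i["frame"].astype(float).mean(2)
    cam=np.array([1.4179,.3518]);d=cam-p[:2]
    res=[]
    for off in(-.35,-.2,0,.2,.35):
        a=np.arctan2(d[1],d[0])+off
        P=lambda z:proj(i,(p[0]+.034*np.cos(a),p[1]+.034*np.sin(a),z))
        zs=np.arange(p[2]-.03,p[2]+.015,.0002)
        v=np.array([cv2.getRectSubPix(g.astype(np.float32),(1,1),tuple(map(float,P(z))))[0,0] for z in zs])
        mid=(v.min()+v.max())/2; k=np.where(v<mid)[0][0]
        res.append((zs[k]-p[2])*1000)
    print(n,"boundary minus TCP mm",np.round(res,1),v.min().round(),v.max().round())
E
```

```text
free boundary minus TCP mm [-12.4 -12.2 -13.2 -13.4 -13.2] 26.0 94.0
lip? boundary minus TCP mm [-13.8 -13.6 -12.8 -12.4 -12.2] 20.0 94.0
now boundary minus TCP mm [-13.6 -12.8 -12.4 -12.4 -12.4] 19.0 93.0
```

The released cup sits level, with its stripe at (157–167, 310–390). Its height against the tool is unchanged since the lift, so the grip point is 67 mm above the mouth, which is catch height. I'll regrip lightly and feel for the catch wall on the turn back.

```bash
python3 -m creep '0 0 0 0 26;0 0 0 0 15;0 0 0 0 15;0 0 0 0 15;0 0 0 0 15' 50; python3 where.py; python3 -m creep '0 0 0 -2 15;0 0 0 -4 15;0 0 0 -6 15;0 0 0 -6 15'; python3 where.py;  python3 -m creep '0 0 0 -1 15;0 0 0 -2 15;0 0 0 -2 15'; python3 where.py
```

```text
t: 25.32
tool_pos: [0.5492, 0.1662, 0.1573]
orientation: [1.29, 2.864, 0.001]
contact_force: [0.8, -0.1, 4.1]
opening: 0.239
finger_force: 50.6
t 25.32 pos [0.5492 0.1662 0.1573] yaw 131.52 F [ 0.8 -0.1  4.1] T [ 0.1  -0.03  0.03] op 20.4 q [-0.89  0.27  0.61  1.69 -0.17  1.23  0.49]
t: 25.82
tool_pos: [0.5492, 0.166, 0.1572]
orientation: [1.135, 2.929, 0.0]
contact_force: [0.7, -0.3, 5.5]
opening: 0.235
finger_force: 50.7
t 25.82 pos [0.5492 0.166  0.1572] yaw 137.62 F [ 0.7 -0.3  5.5] T [-0.06  0.1   0.02] op 20.0 q [-0.88  0.27  0.6   1.69 -0.16  1.23  0.59]
t: 26.2
tool_pos: [0.5492, 0.166, 0.1572]
orientation: [1.085, 2.948, 0.0]
contact_force: [-0.4, -0.1, 5.3]
opening: 0.236
finger_force: 50.7
t 26.2 pos [0.5492 0.166  0.1572] yaw 139.6 F [-0.4 -0.1  5.3] T [-0.01  0.06 -0.03] op 20.1 q [-0.87  0.27  0.59  1.69 -0.16  1.23  0.62]
```

```bash
python3 -m creep '0 0 0 -1 15;0 0 0 -2 15;0 0 0 -2 15'; python3 where.py;  python3 -m creep '0 0 0 -1 15;0 0 0 -2 15;0 0 0 -2 15'; python3 where.py; python3 -m creep '0 0 0 -1 15;0 0 0 -2 15;0 0 0 -2 15'; python3 where.py
```

```text
t: 26.58
tool_pos: [0.5492, 0.166, 0.1572]
orientation: [1.034, 2.966, 0.001]
contact_force: [-0.7, -0.7, 5.1]
opening: 0.238
finger_force: 50.8
t 26.57 pos [0.5492 0.166  0.1572] yaw 141.55 F [-0.7 -0.7  5.1] T [ 0.1   0.   -0.32] op 20.3 q [-0.87  0.27  0.59  1.69 -0.16  1.23  0.66]
t: 26.95
tool_pos: [0.5492, 0.1659, 0.1572]
orientation: [0.984, 2.983, 0.001]
contact_force: [0.2, -0.4, 6.1]
opening: 0.238
finger_force: 51.4
t 26.95 pos [0.5492 0.1659 0.1572] yaw 143.48 F [ 0.2 -0.4  6.1] T [ 0.07  0.06 -0.99] op 20.3 q [-0.86  0.27  0.58  1.69 -0.16  1.23  0.69]
t: 27.32
tool_pos: [0.5491, 0.1658, 0.157]
orientation: [0.932, 3.0, -0.0]
contact_force: [0.9, -0.9, 3.1]
opening: 0.237
finger_force: 54.5
t 27.32 pos [0.5491 0.1658 0.157 ] yaw 145.5 F [ 0.9 -0.9  3.1] T [-0.24 -0.18 -0.58] op 20.3 q [-0.86  0.27  0.58  1.69 -0.16  1.23  0.72]
```

The catch wall is felt at about 140.5° (torque up to −1 N·m), so the cup is locked, with about 0.15 rad of play. I'll turn it back to the stop and let go.

```bash
python3 -m creep '0 0 0 3 15;0 0 0 6 15;0 0 0 8 15;0 0 0 10 15;0 0 0 11 15;0 0 0 11 15'; python3 where.py;  python3 -m creep '0 0 0 1 15;0 0 0 2 15;0 0 0 2 15'; python3 where.py
```

```text
t: 28.08
tool_pos: [0.5491, 0.1662, 0.1572]
orientation: [1.214, 2.897, 0.0]
contact_force: [0.7, -0.7, 4.9]
opening: 0.236
finger_force: 51.0
t 28.07 pos [0.5491 0.1662 0.1572] yaw 134.55 F [ 0.7 -0.7  4.9] T [-0.22 -0.1   0.06] op 20.2 q [-0.88  0.27  0.61  1.69 -0.16  1.23  0.54]
t: 28.45
tool_pos: [0.549, 0.1665, 0.1572]
orientation: [-1.265, -2.876, -0.001]
contact_force: [-0.3, 0.5, 4.6]
opening: 0.239
finger_force: 50.8
t 28.45 pos [0.549  0.1665 0.1572] yaw 132.51 F [-0.3  0.5  4.6] T [ 0.17 -0.03  0.1 ] op 20.4 q [-0.89  0.27  0.61  1.69 -0.17  1.23  0.5 ]
```

```bash
python3 -m creep '0 0 0 0.5 15;0 0 0 1 15;0 0 0 1 15'; python3 where.py;  python3 -m creep '0 0 0 -0.3 20;0 0 0 -0.3 30;0 0 0 -0.3 45;0 0 0 -0.3 60;0 0 0 -0.3 60;0 0 0 -0.3 60' 30; python3 where.py; python3 -m creep '0 0 -5 -0.3 60;0 0 -20 -0.3 60;0 0 -50 -0.3 60;0 0 -90 -0.3 60;0 0 -130 -0.3 60;0 0 -130 -0.3 60'
python3 - <<'E'
from h import *
import pickle
i=get_image("scene");pickle.dump(i,open("im5.pkl","wb"))
crop(i,296,170,376,240,7,"pics/end.png")
E
```

```text
t: 28.82
tool_pos: [0.5491, 0.1665, 0.1572]
orientation: [1.289, 2.865, 0.001]
contact_force: [0.2, -0.0, 5.0]
opening: 0.24
finger_force: 50.8
t 28.82 pos [0.5491 0.1665 0.1572] yaw 131.55 F [ 0.2 -0.   5. ] T [ 0.15 -0.11  0.36] op 20.5 q [-0.89  0.27  0.61  1.69 -0.17  1.23  0.49]
t: 29.58
tool_pos: [0.549, 0.1661, 0.157]
orientation: [-1.283, -2.868, -0.0]
contact_force: [0.3, -0.1, 0.0]
opening: 0.705
finger_force: 0.0
t 29.57 pos [0.549  0.1661 0.157 ] yaw 131.81 F [ 0.3 -0.1  0. ] T [-0.05  0.02  0.01] op 60.2 q [-0.89  0.27  0.61  1.69 -0.17  1.23  0.49]
t: 30.32
tool_pos: [0.5506, 0.1662, 0.2913]
orientation: [1.274, 2.867, 0.008]
contact_force: [-1.2, -0.0, -0.2]
opening: 0.702
finger_force: 0.0
```

View pics/end.png

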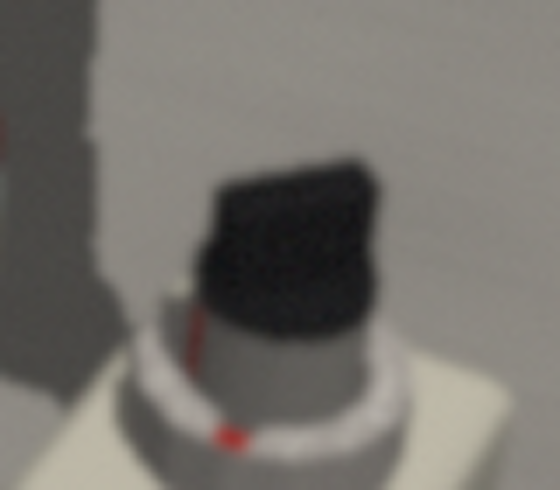

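The cup stands upright and low in the collar (stripe at (195,340), rim mark at (232,438)), with the gripper clear above it. I'm handing in.

```bash
python3 -m creep '0 0 0 0 60;0 0 0 0 60'; python3 -c "
from plant import *
print(close_job())"
```

```text
t: 30.62
tool_pos: [0.5486, 0.166, 0.2862]
orientation: [-1.274, -2.87, 0.002]
contact_force: [0.2, 0.4, 0.4]
opening: 0.702
finger_force: 0.0
the job is handed in; nothing more can be done
None
```

The grinding cup is locked in the collar, upright and turned to its stop (it cannot turn back out of the catch), the gripper is clear, and the job was handed in at about 31 s; I repeated the push, turn and rise once and briefly let go and regripped, because I doubted the catch.

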